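Reload the heavy-duty stapler at the kitchen pass

TASK

The heavy-duty stapler at the pass has run empty: pull its magazine drawer out to the stop, load the full-length strip of long-legged staples legs down between the nose and the spring follower, right down on the channel floor, so that the follower holds it against the nose, and let go of it. Then push the drawer fully home with the strip in it. Leave the other strips and everything else on the counter where they are.

Things in the scene. Friction and masses are not known exactly. Their poses are not given: they have to be found in the camera images.
- stapler: Grey and dark steel front-loading heavy-duty stapler, screwed down. Origin: on the counter (z = 0) under the front face of its head. Own -x points out of the nose (the way the drawer comes out), +x back along the head. Base plate x -45..230 mm, 80 mm wide, 18 mm high; nothing but air above the drawer ahead of the head, and 24 mm of air between base and drawer.
- head_front (a point): Middle of the top edge of the head's front face (stapler x 0, z 96 mm). The head is a hollow casing that the drawer slides into: x 0..200 mm, 48 mm wide, z 40..96 mm; its mouth is 36 mm wide, roof underside at z 81 mm. The sloping handle above it: x 53..203 mm, 38 mm wide, up to z 148 mm. Axes are the stapler's.
- drawer (a joint): How far the magazine drawer is pulled out, m: 0 fully home, 0.085 at the stop. It slides level along the stapler's x, towards -x to open, and stays where it is left: sliding friction about 9 N, either way.
- nose (a point): Middle of the top edge of the nose plate's inner face (world z 62 mm, 16 mm above the channel floor). The plate closes the drawer's front end, 8 mm thick, 32 mm wide. Its inner face is level with the head's front when the drawer is home, 85 mm ahead of it at the stop. Moves with the drawer, axes the stapler's.
- drawer_grip (a point): Centre of the top of the drawer's black finger grip, a block just in front of the nose plate: 26 mm long along the drawer, 18 mm wide, 20 mm tall, top at world z 62 mm, both sides free. Moves with the drawer; its axes are the stapler's.
- strip_seat (a point): Point on the channel floor (world z 46 mm) where the middle of the seated strip's underside belongs, 31 mm behind the nose plate's inner face. Open-topped channel along x, inner width 16.5 mm, flared side lips 10 mm above the floor and 27 mm wide overall; a core rail 5 mm wide, 12 mm high in its middle, which the strip straddles. Moves with the drawer, axes the stapler's.
- follower (a joint): How far the spring follower is pushed back (+x) in the drawer, m: 0 at rest, 0.062 at most, 0.050 with the full strip seated against the nose. Spring towards the nose: 1.5 N at 0, rising by 0.05 N per mm to 4.6 N.
- follower_face (a point): Middle of the top edge of the follower's front face (world z 76 mm). At rest the face is 12 mm behind the nose plate's inner face. Dark steel block 11 mm long, 14.5 mm wide, from the channel floor to 30 mm above it: 14 mm higher than nose plate and grip, so that a level strip held just above these can push it back and then be lowered.
- strip: The full strip of long-legged staples to be loaded: plain steel inverted U, 62 mm long (own x), 13 mm wide (y), 24 mm tall, about 26 g, standing on its legs. Origin: centre of its underside; z up through the crown. The two ends are alike. It is the only strip that is both 62 mm long and 24 mm tall.
- short_leg_strip: Wrong strip, short-legged staples: 62 x 13 mm, only 10 mm tall. Origin: centre of the underside. Leave it.
- stub_strip: Broken-off stub of a strip: only 28 mm long, 13 mm wide, 24 mm tall. Origin: centre of the underside. Leave it.
- black_bowl_a: Black bowl, 110 mm across, 45 mm tall; origin under its centre. Bystander.
- black_bowl_b: Black bowl, 110 mm across, 45 mm tall; origin under its centre. Bystander.
- steel_bowl: Steel mixing bowl, 170 mm across, 70 mm tall; origin under its centre. Bystander.
- tub: White plastic tub, 100 mm across, 72 mm tall; origin under its centre. Bystander.
- spice_jar: Small amber spice jar with black cap, 38 mm across, 65 mm tall, among the strips; origin under its centre. Bystander.
- oil_bottle: Green oil bottle, 56 mm across, 160 mm tall, standing close beside the drawer (its centre about 100 to 130 mm from the drawer's axis); origin under its centre. Bystander.
- order_pad: Pad of order slips, 100 x 77 x 12 mm; origin under its centre. Bystander.
- staple_carton: Closed cardboard carton, 70 x 115 x 30 mm; origin under its centre. Bystander.

How it is judged (in metres and radians):
On the way, in this order (a step that is already met when the one before it is completed fails the run):
1. the magazine drawer is pulled out to its stop (within 5 mm) (value of joint drawer above 0.08 m), for 0.1 s.
2. with the drawer still out, the full strip lies let go in the channel, legs down on the floor, held against the nose by the follower (value of joint drawer above 0.065 m and x of strip in the frame of strip_seat between -0.003 and 0.003 m and y of strip in the frame of strip_seat between -0.003 and 0.003 m and z of strip in the frame of strip_seat between -0.003 and 0.003 m and angle between strip's own z axis and vertical below 0.08 rad and angle between the x axis of strip and the x axis of stapler, either way round below 0.08 rad and value of joint follower between 0.046 and 0.054 m and contact force between the fingers and strip below 0.1 N), for 0.3 s.
At the end, for the whole second after the job is handed in: The drawer is home (within 3 mm) with the full strip in it: legs down on the channel floor (3 mm), against the nose (3 mm), in line (0.08 rad), the follower pressing behind it (0.046 to 0.054), untouched and at rest; nothing else moved by more than 25 mm (value of joint drawer below 0.003 m and x of strip in the frame of strip_seat between -0.003 and 0.003 m and y of strip in the frame of strip_seat between -0.003 and 0.003 m and z of strip in the frame of strip_seat between -0.003 and 0.003 m and angle between strip's own z axis and vertical below 0.08 rad and angle between the x axis of strip and the x axis of stapler, either way round below 0.08 rad and value of joint follower between 0.046 and 0.054 m and contact force between the fingers and strip below 0.1 N and linear speed of strip below 0.02 m/s).
It fails at once if one of the other strips is moved by more than 25 mm (distance of any of short_leg_strip, stub_strip from where it was at the start of the episode above 0.025 m).
It fails at once if a bystander is moved by more than 25 mm (distance of any of black_bowl_a, black_bowl_b, steel_bowl, tub, spice_jar, oil_bottle, order_pad, staple_carton from where it was at the start of the episode above 0.025 m).
It also fails if it takes over 64 s, if anything falls off the work surface, if the arm or the gripper's body presses on something with over 40 N, if the wrist force passes 120 N, or if a joint passes its speed limit or range.

ROBOT

A 6-joint arm with a two-finger parallel gripper is mounted at the origin on the work surface. World frame = base frame: x ahead of the robot, y to its left, z up, the work surface at z = 0. Lengths are in m, angles in degrees, forces in N, time in s.
With the tool pointing down it reaches from about 0.35 to 0.875 m from the base axis. Payload 15.5 kg.
Tool frame: the origin (TCP) lies between the finger pads; the fingertips stand 17 mm ahead of it and the grasp point (between the pads) lies 2 mm behind it; z points along the fingers, y is the line along which they close (so a half turn about z gives the same grasp; the last joint's range is limited). The gripper opens to 85 mm and grips with 20 to 120 N. Pads are 22 mm wide; open, the fingers measure 114 mm over their backs; the gripper's body (76 mm by 85 mm) begins 54 mm behind the grasp point. The pads swing forward as they close: fully open they stand 13 mm farther back than shut.
Start: joints at [-69.929, 28.281, 77.091, -0, 74.628, -5.472], TCP at [0.269, -0.564, 0.248] pointing down, gripper open.
Joint ranges: [-166.48, 166.48], [-47.26, 123.95], [12.59, 153.08], [-70.14, 250.14], [6.76, 159.57], [-176.63, 176.63]. Speed limits (degrees/s): [108.29, 108.29, 147.25, 172.46, 172.46, 172.46].

INTERFACE

Orientations are given as [roll, pitch, yaw] about the fixed x, y, z axes, in that order (R = Rz(yaw) Ry(pitch) Rx(roll)).
In Python, from plant import * gives the robot as it stands.
- The arm moves only by the tool play_rows, never from a script. Its argument "steps" is a list of rows, each a list of 7 numbers: the closure, from -1 (fully open) to 1 (shut), so that 0 is half open, then the shift along the tool's x, y, z in cm, then the turn, a rotation vector about the tool's x, y, z in degrees. In form: [[claw, x, y, z, ax, ay, az], ...]. A call has 1 to 10 rows; each row shifts and turns the commanded pose from where the row before left it, along the tool's axes as they then stand; what a row does not reach is not made up. A row lasts 1/10 s, in which the tool goes at most 50 mm and 8.59 degrees, less where a joint would pass 70% of its speed; a pose out of reach is approached as far as the arm can. A call is refused whole if a number of a shift passes 5 or a number of a turn 8.59, either way. A call with a gripper value outside its range is refused whole. The fingers move at their own pace and stop on an object; "squeeze" is the grip in N (left out, the last holds). Time passes only in rows, so rows that do not move let the fingers close. It gives the time, the measured TCP pose, the force, the opening and the grip force at its end, in the units of the state.
- state(): the state, without advancing time (a new reading comes with each control period).
- grab_frame(name): name is "scene" or "top" or "wrist"; returns a dict with "image" (384x512x3 uint8, red, green, blue), "K" (3x3 intrinsics, pixels), "position" and "orientation" of the camera in the world; the wrist camera has in their place "T_tool_cam" (4x4, takes a point from camera to tool coordinates, whose origin is the TCP and whose axes are the flange's). Camera axes: x right, y up, looking along -z (the intrinsics and any distortion apply to the point x, -y, -z); pixel columns grow to the right and rows downward; lengths in m; the calibration is good to about 2 mm. A picture is of the moment at which its call begins: read the wrist's pose just before it. There is no depth.
- finish_job(): hands the job in; it is judged then, once.
The state is a dict: "clock": time; "joints": joint angles; "dq": joint speeds; "joint_efforts": joint torques, N m; "position": TCP position; "tool_rot": TCP orientation; "force": force on the tool from outside, world axes, zero at the start; "torque": the same for the moment, N m; "width": finger opening in m; "grip_force": force on a finger pad.
Only numpy, scipy, OpenCV 4.12 (cv2) and the standard library are available. Lean on these libraries where they do the work, as an engineer would, in place of code of your own. Each camera call takes 0.05 s, during which the arm holds its last target. There are 200 camera calls.

## Working session

There is one attempt and no reset: what is moved stays moved. The work goes in short steps, Python scripts to look and compute and a tool call to move; the robot and the scene stay as the last step left them, time stands still between calls to the robot, and variables do not carry over. Pictures are saved under pics/ and viewed, at most 10 in all, crops included, and the job is handed in when it is done.

Besides the shell and the picture viewer there is one more tool, called after "Request:" in YAML: its name, and indented under it one key for each argument. play_rows: Moves the arm, as the interface text tells. Its arguments: {"type":"object","properties":{"steps":{"type":"array","items":{"type":"array","items":{"type":"number"}}},"squeeze":{"type":"number"}},"required":["steps"]}

```bash
mkdir -p pics; cat > h.py <<'E'
from plant import *
import numpy as np, cv2
from scipy.spatial.transform import Rotation as R
def grab(name,fn):
    s=state(); f=grab_frame(name); 
    cv2.imwrite('pics/'+fn+'.png',f['image'][:,:,::-1]); 
    d={k:np.array(v) for k,v in f.items()}; 
    if name=='wrist':
        T=np.eye(4); T[:3,:3]=R.from_euler('xyz',s['tool_rot'],degrees=True).as_matrix(); T[:3,3]=s['position']
        d['T']=T@d['T_tool_cam']
    else:
        T=np.eye(4); o=d['orientation']
        T[:3,:3]=o if o.shape==(3,3) else R.from_euler('xyz',o,degrees=True).as_matrix()
        T[:3,3]=d['position']; d['T']=T
    np.savez('pics/'+fn+'.npz',K=d['K'],T=d['T']); 
    return d
def pt(fn,u,v,z):
    d=np.load('pics/'+fn+'.npz'); r=np.linalg.inv(d['K'])@[u,v,1]; r=d['T'][:3,:3]@(r*[1,-1,-1]); o=d['T'][:3,3]
    return o+r*(z-o[2])/r[2]
def px(fn,p):
    d=np.load('pics/'+fn+'.npz'); c=d['T'][:3,:3].T@(np.array(p)-d['T'][:3,3]); q=d['K']@(c*[1,-1,-1]); return q[:2]/q[2]
E
python3 - <<'E'
from h import *
f=grab_frame('top'); print({k:v for k,v in f.items() if k!='image'})
w=grab_frame('wrist'); print({k:v for k,v in w.items() if k!='image'})
grab('top','top'); grab('scene','scene'); grab('wrist','w0')
a=cv2.imread('pics/top.png'); 
cv2.imwrite('pics/topbig.png',cv2.resize(a,(800,600),interpolation=cv2.INTER_CUBIC)); print(state())
E
```

```text
{'K': array([[346.70759868,   0.        , 252.93853549],
       [  0.        , 346.70759868, 190.88062193],
       [  0.        ,   0.        ,   1.        ]]), 'position': array([0.38405517, 0.04111235, 1.2059321 ]), 'orientation': array([  8.54825758,   1.7533055 , -91.02388887])}
{'K': array([[327.38051459,   0.        , 254.19947521],
       [  0.        , 327.38051459, 183.89446447],
       [  0.        ,   0.        ,   1.        ]]), 'T_tool_cam': array([[-1.40721672e-03,  9.52344654e-01,  3.05020784e-01,
         7.73624737e-02],
       [ 9.99998830e-01,  1.52292375e-03, -1.41410757e-04,
         5.92454629e-04],
       [-5.99195177e-04,  3.05020228e-01, -9.52345684e-01,
        -1.26503848e-01],
       [ 0.00000000e+00,  0.00000000e+00,  0.00000000e+00,
         1.00000000e+00]])}
{'clock': 0.25, 'joints': array([-6.99278195e+01,  2.82980945e+01,  7.71067998e+01,  2.56269279e-03,
        7.46280567e+01, -5.47122318e+00]), 'dq': array([ 0.07116692, -0.08232942, -0.11143388,  0.03772257, -0.02020573,
       -0.05277412]), 'joint_efforts': array([ 2.75410757e-04, -8.81385970e+01, -3.83681095e+01, -1.77813372e-04,
        7.05949904e-03, -4.82474348e-06]), 'position': array([ 0.26946763, -0.56376641,  0.24800275]), 'tool_rot': array([-1.79967435e+02, -5.60111371e-03,  2.55427220e+01]), 'force': array([ 0.78188169,  0.75465058, -0.26496407]), 'torque': array([-0.02503748,  0.03571167,  0.02792007]), 'grip_force': 0.0, 'width': 0.0852337312995212}
```

View pics/topbig.png

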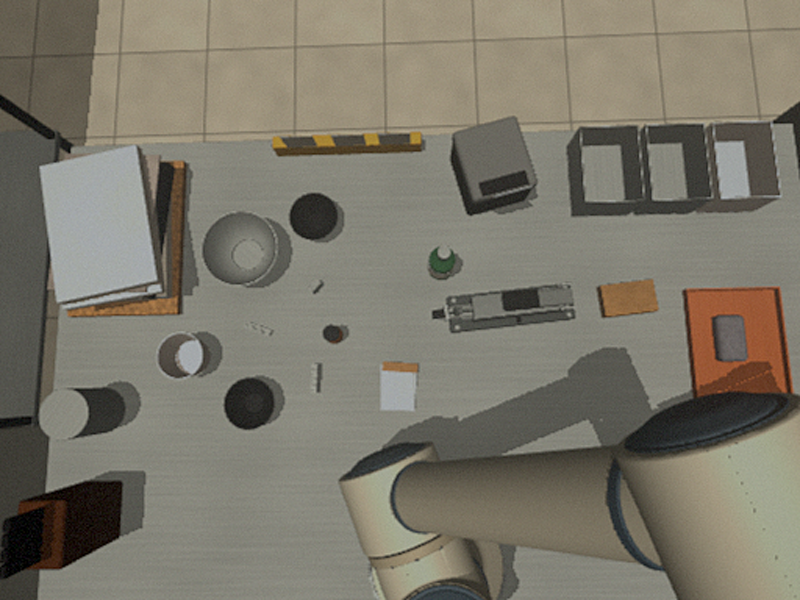

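View pics/scene.png

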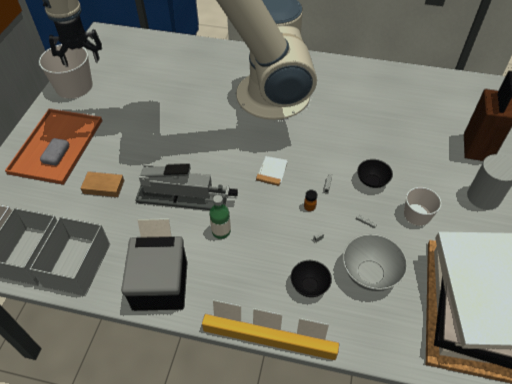

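The top view shows the stapler at (440–575, 308) with its nose to the left (+y) and the bottle at (442,262). The strips are at (260,327) and (317,377), the stub at (318,287) and the spice jar at (334,333). Next I'm enlarging the strips and the stapler.

```bash
python3 - <<'E'
from h import *
a=cv2.imread('pics/top.png'); b=cv2.imread('pics/scene.png')
c1=cv2.resize(a[170:260,150:220],None,fx=5,fy=5,interpolation=cv2.INTER_CUBIC) # 350x450
c2=cv2.resize(b[160:250,295:385],None,fx=5,fy=5,interpolation=cv2.INTER_CUBIC) #450x450
cv2.imwrite('pics/c1.png',np.hstack([c1,c2]))
c3=cv2.resize(a[140:225,265:375],None,fx=7,fy=7,interpolation=cv2.INTER_CUBIC)
cv2.imwrite('pics/c3.png',c3)
for u,v in [(260,327),(317,377),(318,287),(334,333),(442,262)]: print(pt('top',u*.64,v*.64,.02).round(3))
for p in [pt('top',260*.64,327*.64,.02),pt('top',317*.64,377*.64,.02)]: print(px('scene',p))
E
```

```text
[0.505 0.375 0.02 ]
[0.394 0.248 0.02 ]
[0.592 0.246 0.02 ]
[0.489 0.21  0.02 ]
[ 0.642 -0.032  0.02 ]
[362.84410221 218.14250648]
[325.12522727 182.26538543]
```

View pics/c1.png

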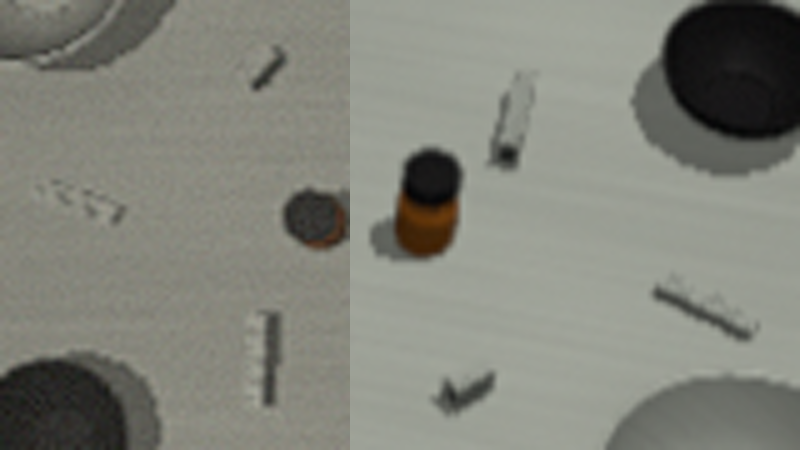

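View pics/c3.png

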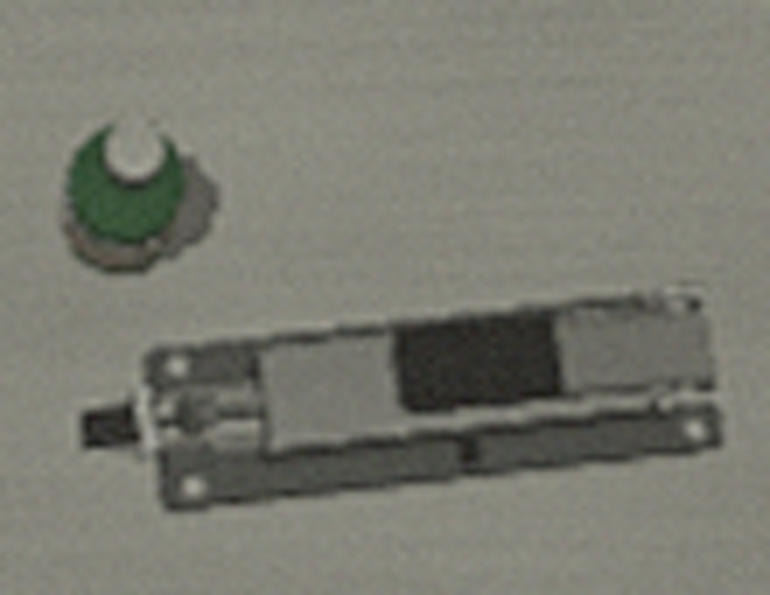

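The taller strip, with the square end face in the scene view, is the one at about (0.394, 0.248). The drawer looks part-way open already. Next I'm computing the stapler pose.

```bash
python3 - <<'E'
from h import *
def c3(u,v,z): return pt('top',u/7+265-.43,v/7+140-.43,z)
A=[(n,c3(u,v,z)) for n,u,v,z in [('baseFL',148,350,.018),('baseFR',165,508,.018),('baseRR',720,440,.018),('grip',108,427,.062),('nose',150,420,.062),('headF',265,400,.096)]]
for n,p in A: print(n,p.round(4))
d=A[2][1]-A[1][1]; print('axis',np.degrees(np.arctan2(d[1],d[0])))
def c1(u,v,z): return pt('top',u/5+150-.4,v/5+170-.4,z)
p,q=c1(258,312,.024),c1(262,404,.024); print(p,q,(p+q)/2,np.degrees(np.arctan2(*(p-q)[[1,0]])))
E
```

```text
baseFL [ 0.5654 -0.0392  0.018 ]
baseFR [ 0.487 -0.045  0.018]
baseRR [ 0.5147 -0.316   0.018 ]
grip [ 0.5222 -0.0161  0.062 ]
nose [ 0.5251 -0.0361  0.062 ]
headF [ 0.529  -0.0868  0.096 ]
axis -84.17171450834883
[0.42485516 0.2527955  0.024     ] [0.36305111 0.2498078  0.024     ] [0.39395314 0.25130165 0.024     ] 2.7676066562920796
```

Request:
play_rows:
  steps:
    - [-1, 0, 0, 0, 0, 0, -7.8]
    - [-1, 0, 0, 0, 0, 0, -7.8]
    - [-1, 0, 0, 0, 0, 0, -7.8]
    - [-1, 0, 0, 0, 0, 0, -7.8]
    - [-1, 0, 0, 0, 0, 0, -7.8]
    - [-1, 0, 0, 0, 0, 0, -7.8]
    - [-1, 0, 0, 0, 0, 0, -7.8]
    - [-1, 0, 0, 0, 0, 0, -7.8]
    - [-1, 0, 0, 0, 0, 0, -7.8]

```text
clock: 1.15
position: [0.2695, -0.5639, 0.2482]
tool_rot: [-180.0, -0.0, 96.1]
force: [-0.1, -0.1, -0.1]
width: 0.0851
grip_force: 0.0
```

Request:
play_rows:
  steps:
    - [-1, 4, 2.35, 0.3, 0, 0, 0]
    - [-1, 4, 2.35, 0.3, 0, 0, 0]
    - [-1, 4, 2.35, 0.3, 0, 0, 0]
    - [-1, 4, 2.35, 0.3, 0, 0, 0]
    - [-1, 4, 2.35, 0.3, 0, 0, 0]
    - [-1, 4, 2.35, 0.3, 0, 0, 0]
    - [-1, 4, 2.35, 0.3, 0, 0, 0]
    - [-1, 4, 2.35, 0.3, 0, 0, 0]
    - [-1, 4, 2.35, 0.3, 0, 0, 0]
    - [-1, 4, 2.35, 0.3, 0, 0, 0]

```text
clock: 2.15
position: [0.4638, -0.1406, 0.2183]
tool_rot: [180.0, 0.0, 95.7]
force: [1.0, 0.4, -0.4]
width: 0.0853
grip_force: 0.0
```

Request:
play_rows:
  steps:
    - [-0.4, 4, 2.35, 0.3, 0, 0, 0]
    - [-0.4, 4, 2.35, 0.3, 0, 0, 0]
    - [-0.4, 4, 2.35, 0.3, 0, 0, 0]
    - [-0.4, 0, 0, 0, 0, 0, 0]
    - [-0.4, 0, 0, 0, 0, 0, 0]
    - [-0.4, 0, 0, 0, 0, 0, 0]

```text
clock: 2.75
position: [0.5211, -0.0166, 0.2093]
tool_rot: [-180.0, 0.0, 95.7]
force: [0.3, -0.4, 0.8]
width: 0.0597
grip_force: 0.0
```

```bash
python3 - <<'E'
from h import *
grab('wrist','w1'); a=cv2.imread('pics/w1.png'); cv2.imwrite('pics/w1b.png',cv2.resize(a,(800,600),interpolation=cv2.INTER_CUBIC))
s=state(); print(s['position'],s['tool_rot'],s['joints'],s['width'])
E
```

```text
[ 0.52108759 -0.01689674  0.20935638] [-1.79992404e+02  9.56489004e-03  9.56798162e+01] [-8.41455877e+00  2.25996059e+01  9.44705132e+01 -1.24949469e-02
  6.29349192e+01 -1.40886886e+01] 0.05956324877310918
```

View pics/w1b.png

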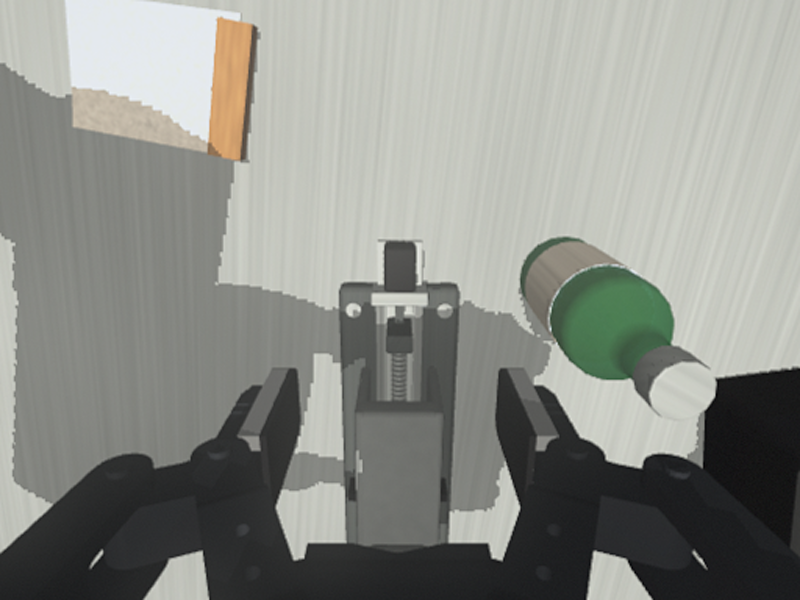

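```bash
python3 - <<'E'
from h import *
s=state(); T=R.from_euler('xyz',s['tool_rot'],degrees=True).as_matrix()
for n,u,v,z in [('noseouter',399.5,292,.062),('noseinner',399.5,304,.062),('gripTop',400,268,.062),('gripfront',400,243,.062),('headFL',357,411,.096),('headFR',443,411,.096),('headRL',352,540,.096),('headRR',448,540,.096),('bFL',341,290,.018),('bFR',459,290,.018),('bRL',346,540,.018),('bRR',452,540,.018),('bottle',545,270,.0)]:
    p=pt('w1',u*.64,v*.64,z); print(n,p.round(4),'tool',((p-s['position'])@T).round(4))
E
```

```text
noseouter [ 0.5231 -0.0298  0.062 ] tool [-0.013   0.0007  0.1474]
noseinner [ 0.5238 -0.0369  0.062 ] tool [-0.0202  0.0007  0.1474]
gripTop [ 0.522  -0.0158  0.062 ] tool [0.001  0.001  0.1474]
gripfront [ 0.5206 -0.0017  0.062 ] tool [0.0152 0.001  0.1474]
headFL [ 0.5059 -0.0874  0.096 ] tool [-0.0686 -0.0221  0.1134]
headFR [ 0.5516 -0.0829  0.096 ] tool [-0.0687  0.0238  0.1134]
headRL [ 0.5094 -0.1735  0.096 ] tool [-0.1546 -0.0271  0.1134]
headRR [ 0.5653 -0.168   0.096 ] tool [-0.1547  0.0291  0.1134]
bFL [ 0.4866 -0.0467  0.018 ] tool [-0.0262 -0.0373  0.1914]
bFR [ 0.5633 -0.0391  0.018 ] tool [-0.0262  0.0399  0.1914]
bRL [ 0.5037 -0.25    0.018 ] tool [-0.2302 -0.0404  0.1914]
bRR [ 0.5855 -0.242   0.018 ] tool [-0.2303  0.0419  0.1914]
bottle [ 0.6226 -0.0247  0.    ] tool [-0.0178  0.1003  0.2093]
```

The wrist view shows the grip at (400,268), nose plate at (400,298) and head front at v=411. The drawer is out about 48 mm and the tool is 1 mm off the axis. Descending to grip it.

Request:
play_rows:
  steps:
    - [-0.4, 0, 0.09, 4, 0, 0, 0]
    - [-0.4, 0, 0, 4, 0, 0, 0]
    - [-0.4, 0, 0, 4, 0, 0, 0]
    - [-0.4, 0, 0, 2, 0, 0, 0]
    - [-0.4, 0, 0, 1.9, 0, 0, 0]
    - [-0.4, 0, 0, 0, 0, 0, 0]
    - [1, 0, 0, 0, 0, 0, 0]
    - [1, 0, 0, 0, 0, 0, 0]
    - [1, 0, 0, 0, 0, 0, 0]
    - [1, 0, 0, 0, 0, 0, 0]
  squeeze: 40

```text
clock: 3.8
position: [0.5222, -0.0163, 0.0516]
tool_rot: [180.0, 0.0, 95.7]
force: [-5.3, -6.3, 10.3]
width: 0.0243
grip_force: 38.6
```

Request:
play_rows:
  steps:
    - [1, 0, 0, 0, 0, 0, 0]
    - [1, 0, 0, 0, 0, 0, 0]
    - [1, 0, 0, 0, 0, 0, 0]
    - [1, 0, 0, 0, 0, 0, 0]

```text
clock: 4.2
position: [0.5222, -0.0163, 0.0516]
tool_rot: [180.0, 0.0, 95.7]
force: [-5.3, -4.9, 10.8]
width: 0.0242
grip_force: 38.6
```

```bash
python3 - <<'E'
from h import *
grab('wrist','w2'); a=cv2.imread('pics/w2.png'); b=cv2.imread('pics/w1.png')[140:210,220:300]
cv2.imwrite('pics/w2b.png',np.hstack([cv2.resize(a[130:330,156:356],(480,480),interpolation=cv2.INTER_CUBIC),cv2.resize(b,(320,280),interpolation=cv2.INTER_CUBIC)[:, :].copy() if 0 else cv2.copyMakeBorder(cv2.resize(b,(320,280),interpolation=cv2.INTER_CUBIC),0,200,0,0,cv2.BORDER_CONSTANT)]))
s=state();print(s['force'],s['torque'],s['width'],s['grip_force'])
E
```

```text
[-5.79812423 -4.64738033 10.6679868 ] [-0.82803144  1.01725111 -0.08106065] 0.02427768563602029 38.64077031612396
```

View pics/w2b.png

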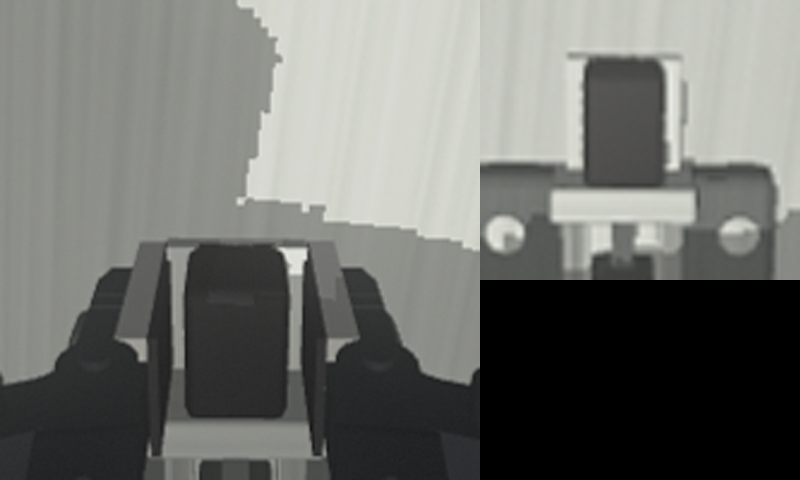

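The picture shows the pads clamping a wider pale plate below the grip block. I'm re-gripping about 1 cm higher.

Request:
play_rows:
  steps:
    - [0, 0, 0, 0, 0, 0, 0]
    - [0, 0, 0, 0, 0, 0, 0]
    - [0, 0, 0, -1.0, 0, 0, 0]
    - [0, 0, 0, 0, 0, 0, 0]
    - [1, 0, 0, 0, 0, 0, 0]
    - [1, 0, 0, 0, 0, 0, 0]
    - [1, 0, 0, 0, 0, 0, 0]
    - [1, 0, 0, 0, 0, 0, 0]
    - [1, 0, 0, 0, 0, 0, 0]

```text
clock: 5.15
position: [0.5221, -0.0159, 0.0607]
tool_rot: [-180.0, 0.0, 95.8]
force: [-4.5, -1.1, 16.1]
width: 0.0233
grip_force: 38.4
```

Request:
play_rows:
  steps:
    - [0, 0, 0, 0, 0, 0, 0]
    - [0, 0, 0, 0, 0, 0, 0]
    - [0, 0, 0, -0.6, 0, 0, 0]
    - [0, 0, 0, 0, 0, 0, 0]
    - [1, 0, 0, 0, 0, 0, 0]
    - [1, 0, 0, 0, 0, 0, 0]
    - [1, 0, 0, 0, 0, 0, 0]
    - [1, 0, 0, 0, 0, 0, 0]
    - [1, 0, 0, 0, 0, 0, 0]

```text
clock: 6.05
position: [0.5221, -0.0159, 0.0665]
tool_rot: [-180.0, -0.0, 95.7]
force: [-3.3, -1.4, 9.1]
width: 0.0168
grip_force: 39.5
```

Request:
play_rows:
  steps:
    - [1, 0.5, 0, 0, 0, 0, 0]
    - [1, 0.5, 0, 0, 0, 0, 0]
    - [1, 0.5, 0, 0, 0, 0, 0]
    - [1, 0.5, 0, 0, 0, 0, 0]
    - [1, 0.5, 0, 0, 0, 0, 0]
    - [1, 0.5, 0, 0, 0, 0, 0]
    - [1, 0.3, 0, 0, 0, 0, 0]
    - [1, 0, 0, 0, 0, 0, 0]

```text
clock: 6.85
position: [0.519, 0.0168, 0.0665]
tool_rot: [180.0, 0.0, 95.8]
force: [-1.5, -3.3, 6.2]
width: 0.0171
grip_force: 39.4
```

Request:
play_rows:
  steps:
    - [1, 0.2, 0, 0, 0, 0, 0]
    - [1, 0.2, 0, 0, 0, 0, 0]
    - [1, 0.2, 0, 0, 0, 0, 0]
    - [1, 0, 0, 0, 0, 0, 0]

```text
clock: 7.25
position: [0.5186, 0.0212, 0.0664]
tool_rot: [180.0, 0.1, 95.8]
force: [-1.9, -24.0, 4.9]
width: 0.0167
grip_force: 39.2
```

Stop reached: 24 N reaction and about 37 mm of travel. Releasing, rising and taking a picture.

Request:
play_rows:
  steps:
    - [0, 0, 0, 0, 0, 0, 0]
    - [0, 0, 0, 0, 0, 0, 0]
    - [0, 0, 0, -3, 0, 0, 0]
    - [0, 0, 0, -4.4, 0, 0, 0]
    - [0, 0, 0, -3, 0, 0, 0]
    - [0, 0, 0, 0, 0, 0, 0]

```text
clock: 7.85
position: [0.5203, 0.023, 0.174]
tool_rot: [179.6, 0.1, 95.8]
force: [-0.5, 0.9, -0.4]
width: 0.0429
grip_force: 0.0
```

```bash
python3 - <<'E'
from h import *
s=state();print(s['position'],s['tool_rot'],s['force'],s['clock'])
grab('wrist','w3'); a=cv2.imread('pics/w3.png'); cv2.imwrite('pics/w3b.png',cv2.resize(a[130:330,186:336],None,fx=4,fy=3,interpolation=cv2.INTER_CUBIC)) 
E
```

```text
[0.52030679 0.02303947 0.17396511] [1.79648593e+02 5.29124780e-02 9.57575695e+01] [-0.48574337  0.94443984 -0.42011885] 7.85
```

View pics/w3b.png

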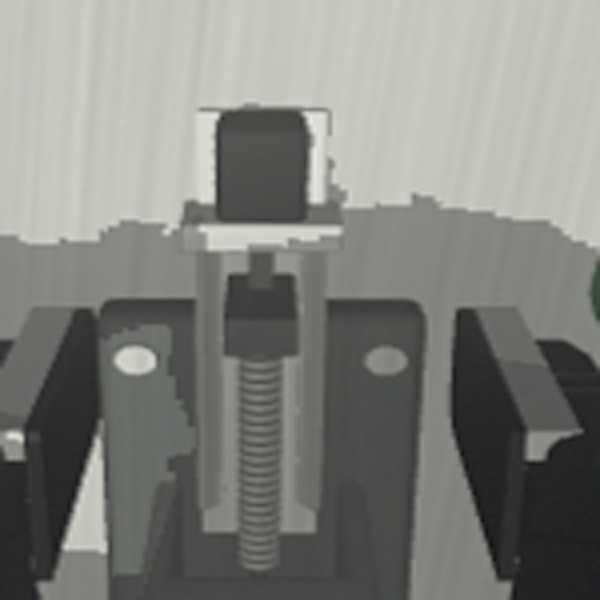

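Request:
play_rows:
  steps:
    - [0, 4, -1.7, -0.5, 0, 0, 0]
    - [0, 4, -1.7, -0.5, 0, 0, -8.5]
    - [0, 0, 0, 0, 0, 0, -8.5]
    - [0, 0, 0, 0, 0, 0, -8.5]
    - [0, 0, 0, 0, 0, 0, -8.5]
    - [0, 0, 0, 0, 0, 0, -8.5]
    - [0, 0, 0, 0, 0, 0, -8.5]
    - [0, 0, 0, 0, 0, 0, -8.5]
    - [0, 0, 0, 0, 0, 0, -8.5]
    - [0, 0, 0, 0, 0, 0, -8.5]

```text
clock: 8.9
position: [0.476, 0.0992, 0.1792]
tool_rot: [-180.0, -0.1, 172.6]
force: [0.7, -0.2, -0.3]
width: 0.0426
grip_force: 0.0
```

The picture shows the drawer out with the nose plate at (262,235), follower at (262,315) and channel (197–327) centred on the grip. Continuing to the strip.

Request:
play_rows:
  steps:
    - [0, 2.5, 3.5, 0, 0, 0, 0]
    - [0, 2.5, 3.5, 0, 0, 0, 0]
    - [0, 2.5, 3.5, 0, 0, 0, 0]
    - [0, 2.6, 3.5, 0, 0, 0, 0]
    - [0, 0, 0, 0, 0, 0, -5.2]
    - [0, 0, 0, 0, 0, 0, -5]
    - [0, 0, 0, 0, 0, 0, 0]
    - [0, 0, 0, 0, 0, 0, 0]

```text
clock: 9.7
position: [0.3951, 0.2513, 0.1796]
tool_rot: [-180.0, -0.1, -177.7]
force: [0.2, -0.3, 0.3]
width: 0.0429
grip_force: 0.0
```

```bash
python3 - <<'E'
from h import *
s=state();print(s['position'],s['tool_rot'],s['clock'])
grab('wrist','w4'); a=cv2.imread('pics/w4.png'); cv2.imwrite('pics/w4b.png',cv2.resize(a[130:330,156:356],None,fx=3,fy=3,interpolation=cv2.INTER_CUBIC)) 
print(px('w4',[.394,.2513,0.024]))
E
```

```text
[0.39509861 0.25130751 0.179637  ] [-1.79976479e+02 -6.61966785e-02 -1.77715942e+02] 9.7
[255.54832996 170.2154275 ]
```

View pics/w4b.png

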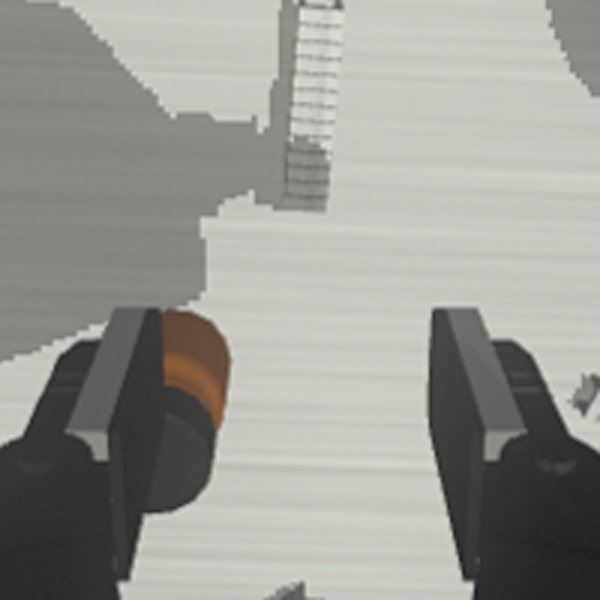

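The strip crown runs from (321,8) to (306,207) in the crop, with the spice jar at (190,400). Now computing the offset.

```bash
python3 - <<'E'
from h import *
f=lambda u,v:pt('w4',156-.33+u/3,130-.33+v/3,.024)
A=[f(300,9),f(344,9),f(327,210),f(285,207)]
for a in A: print(a.round(4))
e1=(A[0]+A[1])/2; e2=(A[2]+A[3])/2; d=e2-e1; c=(e1+e2)/2
print(np.linalg.norm(d),c.round(4),np.degrees(np.arctan2(d[1],d[0])))
d2=f(344,9)-f(328,205); print(np.degrees(np.arctan2(d2[1],d2[0])), [np.linalg.norm(A[i]-A[j]).round(4) for i,j in ((0,1),(2,3))])
s=state(); T=R.from_euler('xyz',s['tool_rot'],degrees=True).as_matrix(); print((c-s['position'])@T)
E
```

```text
[0.3605 0.2501 0.024 ]
[0.36   0.2627 0.024 ]
[0.4217 0.2608 0.024 ]
[0.4212 0.2479 0.024 ]
0.061279543868722974 [0.3909 0.2554 0.024 ] -1.9108969394573108
178.3946564099111 [np.float64(0.0126), np.float64(0.0129)]
[0.00404988 0.00438869 0.15576413]
```

Request:
play_rows:
  steps:
    - [0, 0.4, 0.44, 3, 0, 0, 0]
    - [0, 0, 0, 4, 0, 0, 4.1]
    - [0, 0, 0, 4, 0, 0, 0]
    - [0, 0, 0, 2, 0, 0, 0]
    - [0, 0, 0, 1.8, 0, 0, 0]
    - [0, 0, 0, 0, 0, 0, 0]
    - [0, 0, 0, 0, 0, 0, 0]

```text
clock: 10.45
position: [0.3912, 0.2555, 0.0324]
tool_rot: [-180.0, -0.0, 178.3]
force: [-0.8, 0.2, 0.3]
width: 0.0429
grip_force: 0.0
```

Request:
play_rows:
  steps:
    - [1, 0, 0, 0, 0, 0, 0]
    - [1, 0, 0, 0, 0, 0, 0]
    - [1, 0, 0, 0, 0, 0, 0]
    - [1, 0, 0, 0, 0, 0, 0]
    - [1, 0, 0, 0, 0, 0, 0]
    - [1, 0, 0, 0, 0, 0, 0]
  squeeze: 40

```text
clock: 11.05
position: [0.3917, 0.2559, 0.0333]
tool_rot: [180.0, 0.1, 178.3]
force: [-0.6, -1.6, 10.6]
width: 0.0117
grip_force: 41.5
```

```bash
python3 - <<'E'
from h import *
s=state();print(s['position'],s['tool_rot'],s['width'])
grab('wrist','w5'); a=cv2.imread('pics/w5.png'); cv2.imwrite('pics/w5b.png',cv2.resize(a[80:330,156:356],None,fx=2.4,fy=2.4,interpolation=cv2.INTER_CUBIC)) 
E
```

```text
[0.3917121  0.25590808 0.03327394] [1.79954450e+02 9.05632289e-02 1.78330470e+02] 0.011650205602844325
```

View pics/w5b.png

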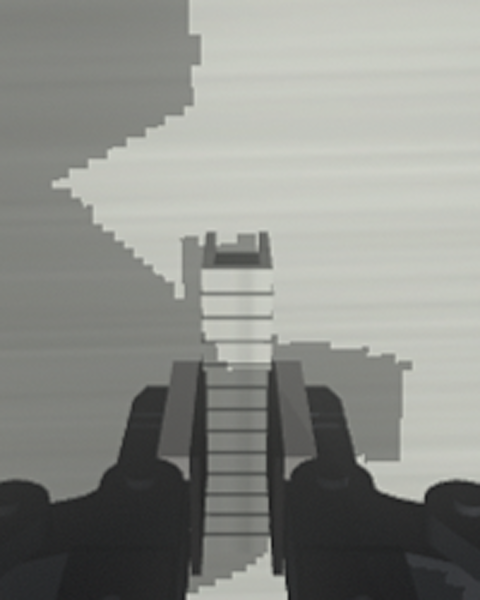

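Strip is held; its crown end edge is at (237,268) and it's aligned with the pads. Measuring its offset along the tool, then lifting.

```bash
python3 - <<'E'
from h import *
s=state(); T=R.from_euler('xyz',s['tool_rot'],degrees=True).as_matrix()
for u,v in [(201,268),(272,268),(207,540),(269,540)]:
    print(((pt('w5',156-.3+u/2.4,80-.3+v/2.4,.024)-s['position'])@T).round(4))
# seat in world, tool axes at yaw 95.75
y=np.radians(95.7); ax=np.array([np.cos(y),np.sin(y)]) # out direction
z0=s['position']
# nose from w1-like picture at stop (w3): crop 4x/3x
for n,u,v in [('noseout',262,224),('nosein',262,248),('noseL',183,240),('noseR',343,240),('chanL',197,300),('chanR',326,300)]:
    print(n,pt('w3',186-.37+u/4,130-.33+v/3,.062).round(4))
E
```

```text
[ 0.0317 -0.0075  0.0092]
[0.0317 0.0055 0.0092]
[-0.0276 -0.0072  0.0093]
[-0.0276  0.0056  0.0093]
noseout [0.5196 0.0068 0.062 ]
nosein [5.203e-01 1.000e-04 6.200e-02]
noseL [0.5046 0.0008 0.062 ]
noseR [0.5359 0.0039 0.062 ]
chanL [ 0.5088 -0.0161  0.062 ]
chanR [ 0.5345 -0.0136  0.062 ]
```

Request:
play_rows:
  steps:
    - [1, 0, 0, -1, 0, 0, 0]
    - [1, 0, 0, -4, 0, 0, 0]
    - [1, 0, 0, -4, 0, 0, 0]
    - [1, 0, 0, -3, 0, 0, 0]
    - [1, 0, 0, 0, 0, 0, 0]

```text
clock: 11.6
position: [0.3928, 0.2566, 0.1567]
tool_rot: [179.8, 0.4, 178.3]
force: [0.2, -0.0, -0.4]
width: 0.0116
grip_force: 40.3
```

Request:
play_rows:
  steps:
    - [1, 0, 0, 0, 0, 0, 8.3]
    - [1, 0, 0, 0, 0, 0, 8.3]
    - [1, 0, 0, 0, 0, 0, 8.3]
    - [1, 0, 0, 0, 0, 0, 8.3]
    - [1, 0, 0, 0, 0, 0, 8.3]
    - [1, 0, 0, 0, 0, 0, 8.3]
    - [1, 0, 0, 0, 0, 0, 8.3]
    - [1, 0, 0, 0, 0, 0, 8.3]
    - [1, 0, 0, 0, 0, 0, 8.1]
    - [1, 0, 0, 0, 0, 0, 8.1]

```text
clock: 12.6
position: [0.3909, 0.2556, 0.1525]
tool_rot: [-180.0, 0.0, 95.4]
force: [0.5, 0.0, 0.3]
width: 0.0117
grip_force: 40.3
```

Request:
play_rows:
  steps:
    - [1, 0, 0, 0, 0, 0, 0]
    - [1, 0, 0, 0, 0, 0, 0]

```text
clock: 12.8
position: [0.3911, 0.2556, 0.1524]
tool_rot: [-180.0, -0.0, 96.0]
force: [1.0, -0.4, -0.3]
width: 0.0115
grip_force: 40.3
```

Request:
play_rows:
  steps:
    - [1, -4.04, 1.71, 0, 0, 0, 0.3]
    - [1, -4.04, 1.71, 0, 0, 0, 0]
    - [1, -4.04, 1.71, 0, 0, 0, 0]
    - [1, -4.04, 1.71, 0, 0, 0, 0]
    - [1, -4.04, 1.71, 0, 0, 0, 0]
    - [1, -4.04, 1.71, 0, 0, 0, 0]
    - [1, 0, 0, 2, 0, 0, 0]
    - [1, 0, 0, 2, 0, 0, 0]
    - [1, 0, 0, 0, 0, 0, 0]
    - [1, 0, 0, 0, 0, 0, 0]

```text
clock: 13.8
position: [0.5163, 0.0244, 0.1125]
tool_rot: [-180.0, -0.0, 95.6]
force: [0.2, 0.4, 0.5]
width: 0.0116
grip_force: 40.3
```

Request:
play_rows:
  steps:
    - [1, 0.04, 0.19, 0.7, 0, 0, 0]
    - [1, 0, 0, 0.6, 0, 0, 0]
    - [1, 0, 0, 0, 0, 0, 0]
    - [1, 0, 0, 0, 0, 0, 0]

```text
clock: 14.2
position: [0.5184, 0.025, 0.0993]
tool_rot: [-180.0, -0.0, 95.5]
force: [-0.3, 0.3, -0.0]
width: 0.0113
grip_force: 40.3
```

Request:
play_rows:
  steps:
    - [1, -0.7, 0, 0, 0, 0, 0]
    - [1, -0.7, 0, 0, 0, 0, 0]
    - [1, -0.7, 0, 0, 0, 0, 0]
    - [1, -0.7, 0, 0, 0, 0, 0]
    - [1, 0, 0, 0, 0, 0, 0]

```text
clock: 14.7
position: [0.5212, -0.0041, 0.0994]
tool_rot: [180.0, 0.0, 95.4]
force: [-0.6, 3.6, 1.8]
width: 0.0116
grip_force: 40.5
```

Request:
play_rows:
  steps:
    - [1, -0.7, 0, 0, 0, 0, 0]
    - [1, -0.7, 0, 0, 0, 0, 0]
    - [1, -0.7, 0, 0, 0, 0, 0]
    - [1, -0.7, 0, 0, 0, 0, 0]
    - [1, -0.22, 0, 0, 0, 0, 0]
    - [1, 0, 0, 0, 0, 0, 0]
    - [1, 0, 0, 0, 0, 0, 0]

```text
clock: 15.4
position: [0.5239, -0.033, 0.0993]
tool_rot: [-180.0, -0.0, 95.4]
force: [0.4, 3.7, 1.4]
width: 0.0118
grip_force: 40.5
```

Request:
play_rows:
  steps:
    - [1, -0.15, 0.01, 0, 0, 0, 0]
    - [1, 0, 0, 0.3, 0, 0, 0]
    - [1, 0, 0, 0.3, 0, 0, 0]
    - [1, 0, 0, 0.2, 0, 0, 0]
    - [1, 0, 0, 0, 0, 0, 0]

```text
clock: 15.9
position: [0.524, -0.0345, 0.0909]
tool_rot: [-180.0, -0.0, 95.4]
force: [-0.5, 4.1, -0.4]
width: 0.012
grip_force: 40.3
```

Request:
play_rows:
  steps:
    - [1, 0, 0, 0.2, 0, 0, 0]
    - [1, 0, 0, 0.2, 0, 0, 0]
    - [1, 0, 0, 0, 0, 0, 0]

```text
clock: 16.2
position: [0.5242, -0.0346, 0.0871]
tool_rot: [-180.0, -0.0, 95.4]
force: [-0.2, 4.3, -0.8]
width: 0.0116
grip_force: 40.4
```

Underside is at about 54 mm, below the lips and the rail top, with no jamming. Continuing down.

Request:
play_rows:
  steps:
    - [1, 0, 0, 0.2, 0, 0, 0]
    - [1, 0, 0, 0.2, 0, 0, 0]
    - [1, 0, 0, 0.2, 0, 0, 0]
    - [1, 0, 0, 0, 0, 0, 0]

```text
clock: 16.6
position: [0.5241, -0.0346, 0.081]
tool_rot: [-180.0, -0.0, 95.4]
force: [0.5, 4.0, -1.2]
width: 0.0117
grip_force: 40.3
```

Request:
play_rows:
  steps:
    - [1, 0, 0, 0.15, 0, 0, 0]
    - [1, 0, 0, 0.1, 0, 0, 0]
    - [1, 0, 0, 0, 0, 0, 0]

```text
clock: 16.9
position: [0.5242, -0.0346, 0.0792]
tool_rot: [180.0, 0.0, 95.4]
force: [-2.7, 4.2, 10.9]
width: 0.0111
grip_force: 41.6
```

Request:
play_rows:
  steps:
    - [0.3, 0, 0, 0, 0, 0, 0]
    - [0.3, 0, 0, 0, 0, 0, 0]
    - [0.3, 0, 0, 0, 0, 0, 0]
    - [0.3, 0, 0, -2, 0, 0, 0]
    - [0.3, 0, 0, -4, 0, 0, 0]
    - [0.3, 4, 0, -2, 0, 0, 0]
    - [0.3, 0, 0, 0, 0, 0, 0]
    - [0.3, 0, 0, 0, 0, 0, 0]

```text
clock: 17.7
position: [0.5205, 0.0056, 0.1591]
tool_rot: [179.9, 0.0, 95.5]
force: [0.4, -0.7, 1.0]
width: 0.03
grip_force: 0.0
```

```bash
python3 - <<'E'
from h import *
s=state();print(s['position'],s['tool_rot'],s['width'])
grab('wrist','w6'); a=cv2.imread('pics/w6.png'); cv2.imwrite('pics/w6b.png',cv2.resize(a[130:330,186:336],None,fx=4,fy=3,interpolation=cv2.INTER_CUBIC)) 
E
```

```text
[0.52047925 0.00560547 0.1590737 ] [1.79949004e+02 2.32017600e-02 9.55300240e+01] 0.029991714960434575
```

View pics/w6b.png

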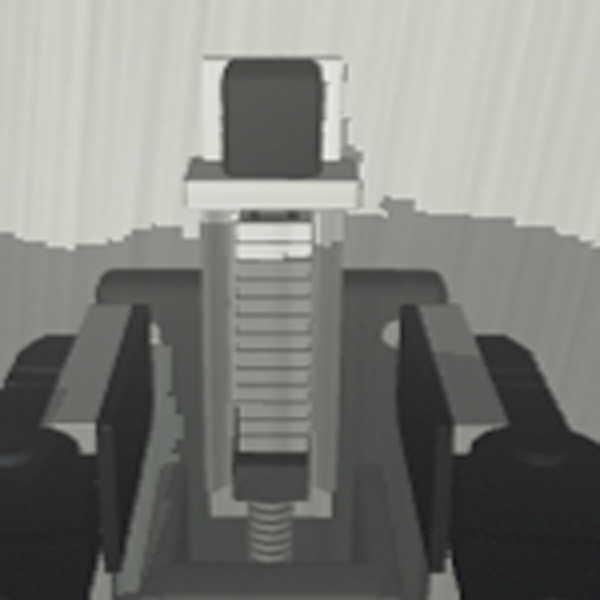

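The strip sits between nose (v 208) and follower (v 452–500). I'll check the contact numerically.

```bash
python3 - <<'E'
from h import *
y=np.radians(95.6); ax=np.array([np.cos(y),np.sin(y)]); n=np.array([np.sin(y),-np.cos(y)])
for nm,u,v,z in [('nosein',272,208,.062),('noseL',185,190,.062),('noseR',361,190,.062),('front',272,222,.070),('back',272,452,.070),('sFL',235,225,.07),('sFR',311,225,.07),('sBL',232,450,.07),('sBR',310,450,.07),('folbackTop',272,500,.076),('folfrontTop',272,455,.076)]:
    p=pt('w6',186-.37+u/4,130-.33+v/3,z); print(nm,p.round(4),'out',(p[:2]@ax*1e3).round(1),'lat',(p[:2]@n*1e3).round(1))
E
```

```text
nosein [ 5.201e-01 -5.000e-04  6.200e-02] out -51.2 lat 517.6
noseL [0.504  0.0026 0.062 ] out -46.6 lat 501.9
noseR [0.5357 0.0056 0.062 ] out -46.7 lat 533.7
front [ 0.5202 -0.001   0.07  ] out -51.8 lat 517.6
back [ 0.5261 -0.0635  0.07  ] out -114.5 lat 517.4
sFL [ 0.5137 -0.0024  0.07  ] out -52.5 lat 511.1
sFR [ 0.5271 -0.0011  0.07  ] out -52.5 lat 524.5
sBL [ 0.5184 -0.0636  0.07  ] out -113.9 lat 509.8
sBR [ 0.5333 -0.0622  0.07  ] out -114.0 lat 524.7
folbackTop [ 0.527  -0.0734  0.076 ] out -124.5 lat 517.4
folfrontTop [ 0.5258 -0.0603  0.076 ] out -111.3 lat 517.4
```

Strip is seated: within 1 mm of the nose, centred, with the follower behind it. Now gripping the grip block and pushing the drawer home.

Request:
play_rows:
  steps:
    - [0, 1.6, 0, 0, 0, 0, 0]
    - [0, 0, 0, 4, 0, 0, 0]
    - [0, 0, 0, 3, 0, 0, 0]
    - [0, 0, 0, 2.2, 0, 0, 0]
    - [0, 0, 0, 0, 0, 0, 0]
    - [1, 0, 0, 0, 0, 0, 0]
    - [1, 0, 0, 0, 0, 0, 0]
    - [1, 0, 0, 0, 0, 0, 0]
    - [1, 0, 0, 0, 0, 0, 0]
    - [1, 0, 0, 0, 0, 0, 0]

```text
clock: 18.75
position: [0.5187, 0.0207, 0.0677]
tool_rot: [180.0, 0.0, 95.4]
force: [-3.7, -5.2, -1.9]
width: 0.0167
grip_force: 39.8
```

Request:
play_rows:
  steps:
    - [1, -0.8, 0, 0, 0, 0, 0]
    - [1, -0.8, 0, 0, 0, 0, 0]
    - [1, -0.8, 0, 0, 0, 0, 0]
    - [1, -0.8, 0, 0, 0, 0, 0]
    - [1, -0.8, 0, 0, 0, 0, 0]
    - [1, -0.8, 0, 0, 0, 0, 0]
    - [1, -0.8, 0, 0, 0, 0, 0]
    - [1, -0.8, 0, 0, 0, 0, 0]
    - [1, -0.8, 0, 0, 0, 0, 0]
    - [1, 0, 0, 0, 0, 0, 0]

```text
clock: 19.75
position: [0.5254, -0.0512, 0.0676]
tool_rot: [-180.0, -0.0, 95.4]
force: [-4.8, -3.9, 1.1]
width: 0.0167
grip_force: 40.1
```

Request:
play_rows:
  steps:
    - [1, -0.5, 0, 0, 0, 0, 0]
    - [1, -0.5, 0, 0, 0, 0, 0]
    - [1, -0.2, 0, 0, 0, 0, 0]
    - [1, -0.2, 0, 0, 0, 0, 0]
    - [1, -0.1, 0, 0, 0, 0, 0]
    - [1, 0, 0, 0, 0, 0, 0]

```text
clock: 20.35
position: [0.5266, -0.0642, 0.0676]
tool_rot: [-180.0, -0.1, 95.4]
force: [-3.3, 17.7, 6.5]
width: 0.0165
grip_force: 40.8
```

Request:
play_rows:
  steps:
    - [1, -0.1, 0, 0, 0, 0, 0]
    - [1, 0, 0, 0, 0, 0, 0]

```text
clock: 20.55
position: [0.5266, -0.0643, 0.0676]
tool_rot: [-180.0, -0.2, 95.4]
force: [-2.4, 26.6, 7.7]
width: 0.0171
grip_force: 40.9
```

Request:
play_rows:
  steps:
    - [0, 0, 0, 0, 0, 0, 0]
    - [0, 0, 0, 0, 0, 0, 0]
    - [0, 0, 0, 0, 0, 0, 0]
    - [0, 0, 0, -3, 0, 0, 0]
    - [0, 0, 0, -4, 0, 0, 0]
    - [0, 3, 0, -3, 0, 0, 0]
    - [0, 3, 0, 0, 0, 0, 0]
    - [0, 0, 0, 0, 0, 0, 0]
    - [0, 0, 0, 0, 0, 0, 0]

```text
clock: 21.45
position: [0.5216, -0.0066, 0.1671]
tool_rot: [180.0, 0.0, 95.5]
force: [-0.3, -0.9, -0.6]
width: 0.0427
grip_force: 0.0
```

```bash
python3 - <<'E'
from h import *
s=state();grab('wrist','w7')
g=cv2.imread('pics/w7.png',0)
# expected at drawer home: bright nose plate row and head front edge along the centre column
N=np.array([.5207,.0001]); i=np.array([.0976,-.9952])
for n,d,z in [('nose outer',77,.062),('nose inner home',85,.062),('head front',85,.096),('head top back',105,.096)]:
    q=px('w7',[*(N+i*d/1000),z]); print(n,q.round(1))
c=int(px('w7',[*(N+i*.08),.062])[0]); r=int(px('w7',[*(N+i*.08),.062])[1])
print(c,r,[(v,int(g[v,c-12:c+13].mean()),int(g[v,c-20:c-10].mean())) for v in range(r-10,r+16)])
E
```

```text
nose outer [254.8 269.7]
nose inner home [254.8 278.3]
head front [255.  305.7]
head top back [255.  328.4]
254 272 [(262, 53, 82), (263, 52, 81), (264, 52, 81), (265, 52, 81), (266, 52, 82), (267, 52, 81), (268, 52, 82), (269, 52, 82), (270, 58, 84), (271, 94, 99), (272, 128, 128), (273, 140, 140), (274, 141, 139), (275, 139, 136), (276, 136, 133), (277, 135, 132), (278, 137, 134), (279, 125, 120), (280, 101, 102), (281, 90, 99), (282, 87, 99), (283, 84, 99), (284, 91, 99), (285, 95, 99), (286, 121, 99), (287, 132, 98)]
```

Drawer is home: it hit a hard stop at 27 N after 85 mm, and the nose plate is where I predicted. Handing in.

```bash
python3 -c "
from plant import *
print(finish_job())"
```

```text
the job is handed in; nothing more can be done
None
```

I pulled the drawer to its stop, loaded the full strip legs down against the nose, let go of it and pushed the drawer home. I handed the job in at about 21.5 s of the 64 s, and no verdict came back. The last wrist image put the nose plate within about 1 mm of fully home. I didn't re-check the other strips and bystanders after the moves.

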